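# Work the stuck red tap handle off its spindle

## Robot

A 7-joint arm with a two-finger parallel gripper is mounted at the origin on a cart in front of the work surface, level with it; the furniture and walls round the work are solid. World frame = base frame: x ahead of the robot, y to its left, z up, the work surface at z = 0. Lengths are in m, angles in rad, forces in N, time in s.
With the tool pointing down it reaches from about 0.4 to 0.85 m from the base axis. Payload 4.5 kg.
Tool frame: the origin (TCP) lies at the very end of the fingers, on their centre line; the grasp point (between the pads) lies 19 mm behind it; z points along the fingers, y is the line along which they close (so a half turn about z gives the same grasp; the last joint's range is limited). The gripper opens to 85 mm and grips with 20 to 120 N. Pads are 22 mm wide; open, the fingers measure 114 mm over their backs; the gripper's body (76 mm by 85 mm) begins 54 mm behind the grasp point. The pads swing forward as they close: fully open they stand 13 mm farther back than shut.
Start: joints at [1.3, 0.689, -0.195, 1.565, 0.157, 0.902, -0.215], TCP at [0.188, -0.596, 0.231] pointing down, gripper open.
Joint ranges: [-3.01, 3.01], [-0.46, 2.08], [-1.47, 1.51], [0.13, 2.56], [-1, 4.14], [0.04, 2.09], [-2.66, 2.66]. Speed limits (rad/s): [2.57, 2.57, 3.14, 3.14, 3.14, 3.14, 3.14].

## Interface

Orientations are given as [roll, pitch, yaw] about the fixed x, y, z axes, in that order (R = Rz(yaw) Ry(pitch) Rx(roll)).
In Python, from workcell import manip, eoat, kin, imaging, job, finder gives the robot as it stands. Calls block until the motion is done:
- manip.move_to(position, orientation): joint-space move of the TCP to a pose.
- manip.movel(position, feed=0.15, ori=None, stop_force=None): straight line of the TCP; ori=None keeps the orientation; feed is the mean speed in m/s. With stop_force (N) it stops when the force on the tool has changed by that much, and returns True; else False.
- manip.goto_joints(angles): joint-space move.
- eoat.set_gripper(opening, force=None): finger opening in m; force is the grip in N (None keeps the last); returns when the fingers have stopped.
- manip.dwell(seconds).
- kin.inverse_kinematics(position, orientation): joint angles nearest the present ones, or None.
- imaging.read_camera(name): name is "scene" or "top" or "wrist"; returns the picture (420x560x3 uint8, blue, green, red); there is no depth.
- imaging.calibration(name): a dict with "fov_y" (degrees; the focal length in pixels is half the picture's height over the tangent of half this angle, whatever the lens; pixels are square), "cx", "cy" (the principal point, pixels), "rvec" (rotation vector, rad) and "tvec" (3), from world to camera coordinates, as OpenCV has them. Camera axes: x right, y down, z forward; pixel columns grow to the right and rows downward; lengths in m; the calibration is good to about 2 mm. A picture is of the moment at which its call begins: read the wrist's pose just before it. calibration takes no time and is no camera call; for the wrist camera it gives the pose at the moment of the call.
A pose or a line that the arm cannot do raises manip.IKError and nothing moves.
- job.hand_in(): hands the job in; it is judged then, once.
Trained networks look in the newest picture that a camera, given by its name, has taken for a name from the list of things; names that differ only in an ending like _2 or _b are one class to them, and where a whole thing is asked for, a point or a joint stands for the part that bears it (a point fixed in the world has none). Each returns a list of dicts, best first, with "score" (0 to 1); they miss things now and then, are a little off and sometimes report something else, mostly with a low value. They report only what shows in the picture. A call takes as long as a camera call. They do not tell look-alikes from the thing itself.
- finder.silhouettes(camera, target): "region" (420x560 bool, what is visible of it) and "position" ([column, row] in pixels, amid what is visible of it).
Readings, each from a call of its own:
- manip.read_clock(): time.
- manip.read_joints(): joint angles.
- manip.read_qvel(): joint speeds.
- manip.read_effort(): joint torques, N m.
- manip.read_ee_pos(): TCP position.
- manip.read_tool_rot(): TCP orientation.
- manip.read_force(): force on the tool from outside, world axes, zero at the start.
- manip.read_moment(): the same for the moment, N m.
- manip.read_width(): finger opening in m.
- manip.read_finger_force(): force on a finger pad.
Only numpy, scipy, OpenCV 4.12 (cv2) and the standard library are available. Lean on these libraries where they do the work, as an engineer would, in place of code of your own. Each camera call takes 0.05 s, during which the arm holds its last target. There are 200 camera calls.

## Task

The red tap handle is jammed on its display spindle and has to come off. Take it by the grip bar, work it loose by twisting it back and forth a few times, about 20 degrees to each side, while pulling gently upwards, and then stand it upright in the yellow tray and let go. Leave the blue handle as it is.

Things in the scene. Friction and masses are not known exactly. Their poses are not given: they have to be found in the camera images.
- red_handle: Red plastic tap handle, loose, 100 g: round skirt 44 mm across, 23 mm high; on it a grip bar 62 mm long (its x), 16 mm thick (its y), from 20 to 54 mm above the underside, white stripe on top. Origin: centre of the underside, z up. A hole of 16 mm bore, 18 mm deep, sits on the spindle. Starts with the stand's yaw, within 30 degrees of world x. On the spindle it turns either way without stops.
- red_stand: Fixed stand under the red handle; the blue has its twin. Wood base 72 x 72 x 12 mm, brass column 34 mm across, shoulder (the handle's seat) 40 mm up, 15 mm split spindle gripping in the hole. Origin: centre of underside, on the axis. Turning takes up to 0.25 N m; straight pull 20 to 30 N, about half while turning (2 to 3 mm of rise per 30 degrees). No springback. Grip ends at 11 mm of rise; free at 15.
- tray: Yellow open plastic tray, fixed to the bench: 130 mm (its x) by 150 mm (its y) outside, 25 mm high, walls and floor 4 mm thick. Origin: centre of the underside; its inner floor lies 4 mm above the bench.
- blue_bar_end (a point): Blue tap handle of the same shape on the twin stand, to be left alone: this point lies at the +x end of its grip bar, 31 mm along the bar from the handle's axis and 37 mm above its underside; axes as the handle's.
Not all that is in view belongs to the job. There is more than one size of the red_handle; the job needs the smaller.

How it is judged:
On the way, in this order (a step that is already met when the one before it is completed fails the run):
1. the red handle, still on its spindle, has been twisted 10 degrees or more to one side (angle between the x axis of red_handle and the x axis of red_stand, either way round above 0.175 rad and z of red_handle in the frame of red_stand below 0.052 m and horizontal distance between red_handle and red_stand below 0.006 m), for 0.02 s.
2. it has been twisted back to within 5 degrees of where it began, or through it, still on the spindle (angle between the x axis of red_handle and the x axis of red_stand, either way round below 0.087 rad and z of red_handle in the frame of red_stand below 0.052 m and horizontal distance between red_handle and red_stand below 0.006 m).
3. having risen 2 mm or more with the pulling, but still on the spindle, it has been twisted again 10 degrees or more, to either side (all of step 1 and z of red_handle in the frame of red_stand above 0.042 m), for 0.02 s.
4. the red handle is off the spindle, above it (z of red_handle in the frame of red_stand above 0.058 m), for 0.02 s.
At the end, for the whole second after the job is handed in: The red handle stands upright (within about 11 degrees) and at rest on the floor of the yellow tray, inside its walls; the blue handle is still on its spindle, its bar's end within 8 mm of where it was (x of red_handle in the frame of tray between -0.06 and 0.06 m and y of red_handle in the frame of tray between -0.07 and 0.07 m and z of red_handle in the frame of tray below 0.012 m and angle between red_handle's own z axis and vertical below 0.2 rad and linear speed of red_handle below 0.02 m/s); the robot touches nothing.
It fails at once if the blue handle is lifted, shifted or turned (the end of its bar by 8 mm) (distance of blue_bar_end from where it was at the start of the episode above 0.008 m).
It fails at once if the red handle is tipped over by more than 35 degrees (angle between red_handle's own z axis and vertical above 0.61 rad).
It also fails if it takes over 56 s, if anything falls off the work surface, if the arm or the gripper's body presses on something with over 40 N, if the wrist force passes 120 N, or if a joint passes its speed limit or range.

## Working session

There is one attempt and no reset: what is moved stays moved. The work goes in short steps, each a Python script; the robot and the scene stay as the last script left them, time stands still between calls to the robot, and variables do not carry over. Pictures are saved under pics/ and viewed, at most 10 in all, crops included, and the job is handed in when it is done.

```bash
mkdir -p pics; ls
python3 - <<'E'
from workcell import manip, imaging, finder
import cv2, numpy as np
for c in ("scene","top"):
    im=imaging.read_camera(c); cv2.imwrite(f"pics/{c}1.png",im)
    k=imaging.calibration(c); print(c,k)
    for t in ("red_handle","red_stand","tray","blue_bar_end"):
        for d in finder.silhouettes(c,t)[:4]: print(t,round(d["score"],2),np.round(d["position"]),d["region"].sum())
print(manip.read_clock(),manip.read_tool_rot())
E
```

```text
pics
scene {'fov_y': 53.28840834223942, 'cx': 284.1329128678067, 'cy': 213.50798425450606, 'rvec': array([ 2.16412571, -0.67572446,  0.34956724]), 'tvec': array([-0.31686868,  0.36038106,  0.52584512])}
red_handle 0.92 [260. 211.] 590
red_handle 0.86 [368. 324.] 1239
tray 0.6 [211. 197.] 2669
blue_bar_end 0.61 [310. 274.] 786
top {'fov_y': 51.91222158677752, 'cx': 280.15321483464936, 'cy': 212.71246283147875, 'rvec': array([ 2.15216398, -2.10795608,  0.16346494]), 'tvec': array([0.18037161, 0.52419218, 0.83376073])}
red_handle 0.75 [400. 218.] 1038
red_handle 0.58 [242. 215.] 434
red_stand 0.8 [256. 225.] 662
tray 0.89 [156. 234.] 4705
blue_bar_end 0.58 [346. 231.] 514
0.5 [-3.14154590e+00  3.92708277e-05  3.04853774e-01]
```

View pics/scene1.png

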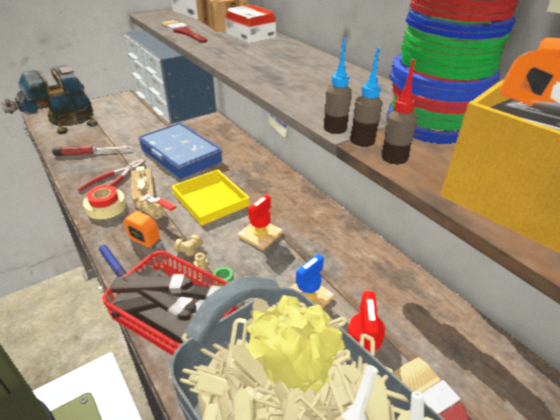

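View pics/top1.png

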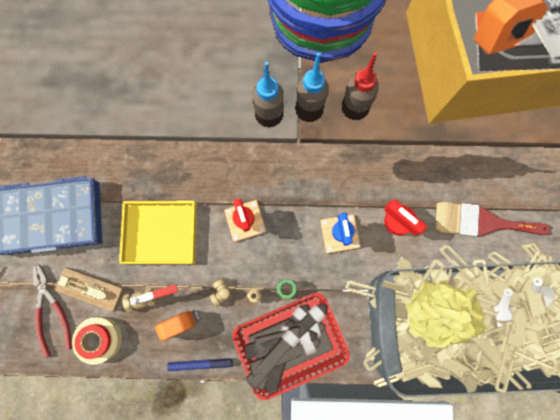

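The small red handle is the one on the wood stand: top (242,215), scene (260,211). The larger one stands loose at top (405,218). The tray is at top (158,233), the blue handle at top (345,230). A raised shelf lies behind them.

```bash
cat > h.py <<'E'
import numpy as np, cv2
from scipy.optimize import minimize
from workcell import manip, eoat, kin, imaging, job, finder
def cam(k):
    f=210/np.tan(np.radians(k["fov_y"]/2)); K=np.array([[f,0,k["cx"]],[0,f,k["cy"]],[0,0,1.]])
    return K,np.asarray(k["rvec"],float),np.asarray(k["tvec"],float)
def proj(k,P):
    K,r,t=cam(k); return cv2.projectPoints(np.asarray(P,float).reshape(-1,3),r,t,K,None)[0][:,0]
def ray(k,uv,z):
    K,r,t=cam(k); R=cv2.Rodrigues(r)[0]; d=R.T@np.linalg.solve(K,[uv[0],uv[1],1]); o=-R.T@t
    return o+d*(z-o[2])/d[2]
a=np.linspace(0,2*np.pi,40,endpoint=False)
disc=[(.022*np.cos(t),.022*np.sin(t),z) for t in a for z in (0,.023)]
box=lambda lx,ly,z0,z1:[(x*lx/2,y*ly/2,z) for x in(-1,1) for y in(-1,1) for z in(z0,z1)]
def place(P,p,z):
    P=np.array(P); c,s=np.cos(p[2]),np.sin(p[2])
    return np.c_[p[0]+c*P[:,0]-s*P[:,1],p[1]+s*P[:,0]+c*P[:,1],P[:,2]+z]
def render(k,p,parts,z,S=4):
    m=np.zeros((420*S,560*S),np.uint8)
    for P in parts: cv2.fillConvexPoly(m,cv2.convexHull(np.round(proj(k,place(P,p,z))*S+S/2-.5).astype(np.int32)),1)
    return cv2.resize(m.astype(np.float32),(560,420),interpolation=cv2.INTER_AREA)
def fit(views,p0,parts,z):
    def cost(p):
        c=0
        for k,m in views:
            r=render(k,p,parts,z); c+=1-np.minimum(r,m).sum()/np.maximum(r,m).sum()
        return c/len(views)
    best=None
    for dy in (-.35,0,.35):
        x0=np.array(p0)+[0,0,dy]
        s=minimize(cost,x0,method="Nelder-Mead",options=dict(initial_simplex=x0+np.array([[0,0,0],[.01,0,0],[0,.01,0],[0,0,.2]]),xatol=1e-4,fatol=1e-5))
        if best is None or s.fun<best.fun: best=s
    return best.x,best.fun
HANDLE=[disc,box(.062,.016,.02,.054)]
TRAY=[box(.13,.15,0,.025)]
E
python3 - <<'E'
from h import *
V={}
for c in("scene","top"):
    im=cv2.imread(f"pics/{c}1.png"); V[c]=(imaging.calibration(c),im)
kt=V["top"][0]
R=cv2.Rodrigues(kt["rvec"])[0]; print("top cam at",-R.T@kt["tvec"])
for n,uv,z in(("red",(242,215),.08),("blue",(345,230),.08),("tray",(158,233),.0125),("bigred",(405,218),.05),("shelfedge0",(242,140),.1),("back",(242,207),0)): print(n,ray(kt,uv,z).round(3))
def mask(c,uv,r,col):
    im=V[c][1].astype(int); B,G,Rr=im[...,0],im[...,1],im[...,2]
    m={"red":((Rr-G>70)&(Rr-B>70)),"yel":(Rr-B>90)&(G-B>70)}[col]
    w=np.zeros(m.shape,bool); w[uv[1]-r:uv[1]+r,uv[0]-r:uv[0]+r]=1; m=(m&w).astype(np.uint8)
    m=cv2.morphologyEx(m,cv2.MORPH_CLOSE,np.ones((7,7),np.uint8)); return m.astype(np.float32)
for name,col,cs,z,parts,p0 in(("red","red",{"top":(242,215),"scene":(260,211)},.04,HANDLE,ray(kt,(242,215),.08)),("tray","yel",{"top":(158,233),"scene":(211,197)},0,TRAY,ray(kt,(158,233),.0125))):
    for sel in(["top","scene"],["top"],["scene"]):
        vs=[(V[c][0],mask(c,cs[c],26 if col=="red" else 50,col)) for c in sel]
        print(name,sel,[v[1].sum() for v in vs],fit(vs,[p0[0],p0[1],0],parts,z))
E
```

```text
top cam at [0.37647093 0.179568   0.91021607]
red [0.508 0.265 0.08 ]
blue [0.483 0.065 0.08 ]
tray [0.477 0.447 0.012]
bigred [ 0.514 -0.06   0.05 ]
shelfedge0 [0.654 0.268 0.1  ]
back [0.538 0.274 0.   ]
red ['top', 'scene'] [np.float32(502.0), np.float32(622.0)] (array([0.50915691, 0.26546892, 0.40776855]), np.float64(0.09306788444519043))
red ['top'] [np.float32(502.0)] (array([0.50883192, 0.26672498, 0.3439152 ]), np.float64(0.07671588659286499))
red ['scene'] [np.float32(622.0)] (array([0.50839654, 0.26326445, 0.40862088]), np.float64(0.05233973264694214))
tray ['top', 'scene'] [np.float32(4684.0), np.float32(2747.0)] (array([0.47923965, 0.44612112, 0.01973556]), np.float64(0.051355570554733276))
tray ['top'] [np.float32(4684.0)] (array([0.47914513, 0.44756861, 0.01923092]), np.float64(0.012711703777313232))
tray ['scene'] [np.float32(2747.0)] (array([0.47896703, 0.44288808, 0.02426082]), np.float64(0.05823177099227905))
```

Run:
```python
from h import *
Y=.38
t0=manip.read_clock()
manip.movel([.188,-.55,.38],feed=.2)
for p in([.42,-.1,.38],[.47,.24,.33],[.49,.255,.24]):
    manip.move_to(p,[np.pi,0,Y]); print(manip.read_ee_pos().round(4),manip.read_joints().round(2))
k=imaging.calibration("wrist"); im=imaging.read_camera("wrist"); cv2.imwrite("pics/w1.png",im)
for t in("red_handle","red_stand"):
    for d in finder.silhouettes("wrist",t): print(t,d["score"],d["position"],d["region"].sum()); np.save(f"{t}.npy",d["region"])
print(k, proj(k,[.509,.2655,.094]), manip.read_clock()-t0)
np.save("wk.npy",k,allow_pickle=True)
```

```text
[ 0.42   -0.1011  0.3799] [ 0.55  0.28 -0.55  1.86  0.17  1.05 -1.27]
[0.4708 0.2381 0.33  ] [-0.16  0.5  -0.63  1.71  0.33  1.05 -2.09]
[0.4903 0.254  0.2404] [-0.22  0.63 -0.58  1.76  0.43  0.88 -2.18]
red_handle 0.61 [272.5, 169.5] 1577
red_handle 0.58 [511.5, 252.3] 3498
red_stand 0.95 [268.0, 147.8] 1764
{'fov_y': 71.35049987189247, 'cx': 275.38766418442026, 'cy': 207.17675502826486, 'rvec': array([-2.39349982,  1.6238894 ,  0.2350524 ]), 'tvec': array([0.05564976, 0.48734999, 0.5431801 ])} [[272.62821893 173.69819997]] 4.6833
```

View pics/w1.png

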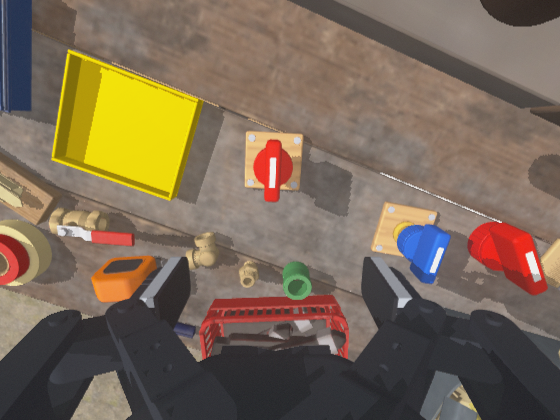

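The wrist view shows the red handle at (272,170) with its bar running nearly vertical, across the fingers' closing line. The tray is clear at the upper left.

Run:
```python
from h import *
k=np.load("wk.npy",allow_pickle=True).item(); im=cv2.imread("pics/w1.png").astype(int)
m=np.zeros((420,560),np.uint8); b=im[120:220,225:320]; m[120:220,225:320]=(b[...,2]-b[...,1]>70)&(b[...,2]-b[...,0]>60)
m=cv2.morphologyEx(m,cv2.MORPH_CLOSE,np.ones((11,11),np.uint8)).astype(np.float32)
print(m.sum(),fit([(k,m)],[.509,.2655,.38],HANDLE,.04))
ty=np.zeros((420,560),np.uint8); b=im[:,:215]; ty[:,:215]=(b[...,2]-b[...,0]>90)&(b[...,1]-b[...,0]>70)
ty=cv2.morphologyEx(ty,cv2.MORPH_OPEN,np.ones((5,5),np.uint8))
n,l,s,_=cv2.connectedComponentsWithStats(ty); ty=(l==1+s[1:,4].argmax()).astype(np.float32)
print(ty.sum(),fit([(k,ty)],[.479,.446,.02],TRAY,0))
# stripe axis in plan
st=np.argwhere((im[130:210,240:300].min(2)>200))+[130,240]
# keep stripe blob near the handle
st=st[(abs(st[:,1]-272)<12)&(st[:,0]<205)&(st[:,0]>138)]
P=np.array([ray(k,(u,v),.094)[:2] for v,u in st]); c=P.mean(0); d=np.linalg.svd(P-c)[2][0]; print(len(P),c,np.arctan2(d[1],d[0]),np.ptp((P-c)@d))
wm=(im[125:200,240:310,2]-im[125:200,240:310,0]>40)
for Y in(.38,.38-np.pi):
    for dy in(-.4,0,.4):
        q=kin.inverse_kinematics([.509,.265,.07],[np.pi,0,Y+dy]); print(Y,dy,None if q is None else np.round(q,2))
```

```text
1624.0 (array([0.51012392, 0.26641   , 0.33989373]), np.float64(0.05245661735534668))
14958.0 (array([0.47993738, 0.44510345, 0.02604617]), np.float64(0.017336010932922363))
166 [0.51047073 0.26641167] -2.7940103245971066 0.029104675098723592
0.38 -0.4 [-0.37  0.87 -0.33  1.84  0.53  0.52 -2.65]
0.38 0 [-0.32  0.88 -0.42  1.83  0.63  0.56 -2.34]
0.38 0.4 [-0.27  0.9  -0.5   1.83  0.73  0.6  -2.03]
-2.7615926535897932 -0.4 [-0.    1.1  -1.08  1.82  1.16  1.03 -0.03]
-2.7615926535897932 0 [ 0.02  1.13 -1.13  1.82  1.19  1.07  0.35]
-2.7615926535897932 0.4 [ 0.05  1.2  -1.26  1.81  1.26  1.2   0.71]
```

Run:
```python
from h import *
Y=.345-np.pi; C=[.5102,.2664]
manip.movel([.49,.255,.26],feed=.15)
q=np.array(manip.read_joints()); q[6]+=np.pi; manip.goto_joints(q)
eoat.set_gripper(.06)
manip.move_to(C+[.17],[np.pi,0,Y]); print(manip.read_ee_pos(),manip.read_joints().round(2))
f0=manip.read_force()
print("touch",manip.movel(C+[.067],feed=.06,stop_force=8), manip.read_ee_pos(),manip.read_force()-f0)
eoat.set_gripper(0.0,force=100)
print(manip.read_width(),manip.read_finger_force(),manip.read_ee_pos(),manip.read_force(),manip.read_moment(),manip.read_joints().round(2),manip.read_clock())
cv2.imwrite("pics/w2.png",imaging.read_camera("wrist"))
```

```text
[0.50988828 0.26665915 0.17015138] [-0.27  0.74 -0.51  1.77  0.5   0.76  0.88]
touch False [0.51041792 0.26652283 0.06732272] [ 0.88409564  0.67704703 -0.23001995]
0.013947753289835465 97.94212460517883 [0.51048681 0.26571968 0.06734142] [-0.37294393 -1.70650895  4.27663392] [-0.44585902  0.00888396 -0.0174906 ] [-0.33  0.89 -0.4   1.83  0.62  0.55  0.78] 11.3
```

View pics/w2.png

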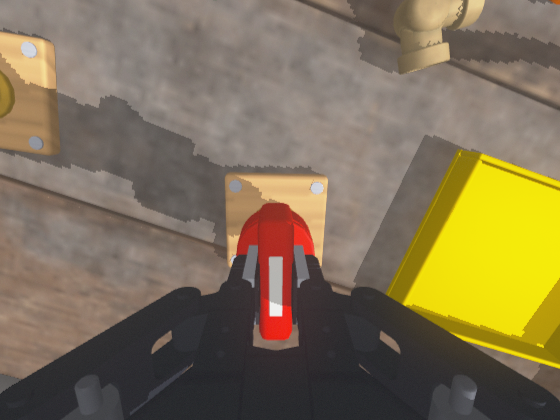

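The bar is held squarely between the pads, with the stripe at (275,287). Next come the twists, force-monitored.

```bash
cat > tw.py <<'E'
from h import *
Y=.345-np.pi; C=np.array(manip.read_ee_pos())[:2]; z0=manip.read_ee_pos()[2]
def swing(a0,a1,r0,r1,n=5):
    for i in range(1,n+1):
        s=i/n; a=a0+(a1-a0)*s; z=z0+(r0+(r1-r0)*s)/1000
        dz=abs(r1-r0)/n/1000; t=abs(a1-a0)/n/30
        manip.movel([C[0],C[1],z],feed=max(dz/t,.0005),ori=[np.pi,0,Y+np.radians(a)])
    f=manip.read_force(); print(a1,r1,"z",round((manip.read_ee_pos()[2]-z0)*1000,2),"dyaw",round(np.degrees(((manip.read_tool_rot()[2]-Y)+np.pi)%(2*np.pi)-np.pi),1),"F",f.round(1),"M",manip.read_moment().round(2),"w",round(manip.read_width(),4),"t",manip.read_clock(),flush=True)
E
python3 - <<'E'
from tw import *
swing(0,8,0,.7,2)
swing(8,20,.7,1.8,3)
E
```

```text
8 0.7 z 0.37 dyaw 7.9 F [ 2.5 -0.7 -4.7] M [-0.01 -0.48  0.01] w 0.0142 t 12.1
20 1.8 z 1.75 dyaw 19.9 F [ 0.5  0.8 -8.5] M [ 0.24 -0.47 -0.08] w 0.0144 t 12.925
```

Run:
```python
import tw; from tw import *
tw.z0=.06734; tw.C=np.array([.51049,.26572])
swing(20,0,1.8,3.3); swing(0,-20,3.3,4.8)
swing(-20,0,4.8,6.2); swing(0,20,6.2,7.6)
k=imaging.calibration("scene"); im=imaging.read_camera("scene"); cv2.imwrite("pics/s2.png",cv2.resize(im[150:270,190:340],None,fx=4,fy=4,interpolation=cv2.INTER_CUBIC))
```

```text
0 3.3 z 3.38 dyaw 0.2 F [ 0.7 -0.2 -4.1] M [-0.14 -0.14 -0.11] w 0.0136 t 14.175
-20 4.8 z 4.94 dyaw -19.8 F [ 1.4 -1.6 -5.5] M [-0.26 -0.36  0.04] w 0.0143 t 15.425
0 6.2 z 6.02 dyaw -0.2 F [ 2.6 -1.6 -7.6] M [-0.22 -0.61  0.14] w 0.0143 t 16.675
20 7.6 z 8.05 dyaw 19.8 F [ 0.2 -0.8 -1.3] M [-0.32 -0.16  0.09] w 0.0142 t 17.925
```

View pics/s2.png

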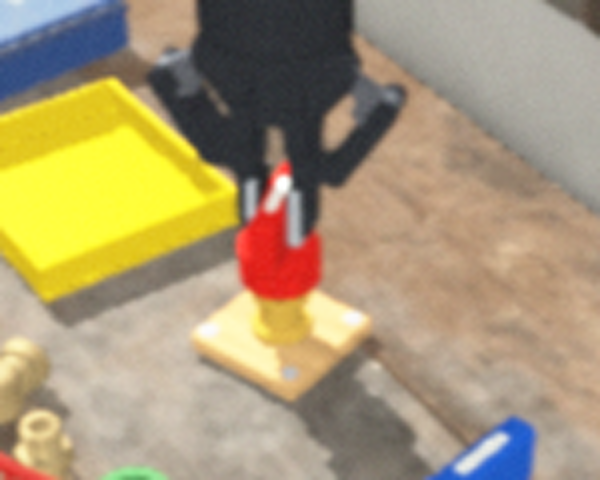

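The handle has turned with the gripper and its skirt bottom is at crop (280,297), about pixel (260,224). I'll compare that with the predicted rise, then finish.

Run:
```python
import tw; from tw import *
k=imaging.calibration("scene")
def skirtbottom(im):
    im=im.astype(int); m=(im[...,2]-im[...,1]>70)&(im[...,2]-im[...,0]>70)
    return [int(np.flatnonzero(m[180:245,c]).max()+180) for c in range(254,267,3)]
print("before",skirtbottom(cv2.imread("pics/scene1.png")),"now",skirtbottom(imaging.read_camera("scene")))
for r in(0,.008): print(r,max(proj(k,place(disc,[.5102,.2664,0],.04+r))[:,1]))
tw.z0=.06734; tw.C=np.array([.51049,.26572])
swing(20,0,7.8,9.2); swing(0,-20,9.2,10.8); swing(-20,0,10.8,12)
print("now",skirtbottom(imaging.read_camera("scene")), "pred 12mm",max(proj(k,place(disc,[.5102,.2664,0],.052))[:,1]))
```

```text
before [226, 227, 227, 227, 226] now [224, 224, 224, 224, 223]
0 226.54044009807265
0.008 223.64523701332058
0 9.2 z 9.12 dyaw 0.2 F [ 1.8 -1.4 -4.6] M [-0.22 -0.26 -0.01] w 0.014 t 19.3333
-20 10.8 z 11.16 dyaw -19.8 F [ 1.  -3.2  1. ] M [-0.73 -0.15  0.01] w 0.0146 t 20.625
0 12 z 11.98 dyaw -0.2 F [ 0.6 -3.1 -0.8] M [-0.59 -0.   -0.03] w 0.0145 t 21.875
now [222, 223, 223, 223, 222] pred 12mm 222.18532489645833
```

Run:
```python
from h import *
p=manip.read_ee_pos(); Y=.345-np.pi; o=[np.pi,0,Y]
manip.movel([p[0],p[1],p[2]+.06],feed=.05); print(manip.read_force(),manip.read_width())
manip.movel([p[0],p[1],.17],feed=.1)
manip.movel([.4797,.4452,.17],feed=.15,ori=o)
manip.movel([.4797,.4452,.045],feed=.1)
print("stop",manip.movel([.4797,.4452,.029],feed=.02,stop_force=5),manip.read_ee_pos(),manip.read_tool_rot(),manip.read_force(),manip.read_width(),manip.read_joints().round(2),manip.read_clock())
cv2.imwrite("pics/s3.png",cv2.resize(imaging.read_camera("scene")[120:270,150:350],None,fx=4,fy=4))
```

```text
[-0.80221653 -0.26976232 -0.58415321] 0.014281309548348595
stop True [0.47964877 0.44502785 0.03145952] [-3.14117138e+00 -3.85980975e-04 -2.79666086e+00] [ 0.02326906 -0.38414269  4.50238514] 0.014122840643843188 [-0.61  1.01 -0.41  1.58  0.57  0.67  0.62] 27.15
```

View pics/s3.png

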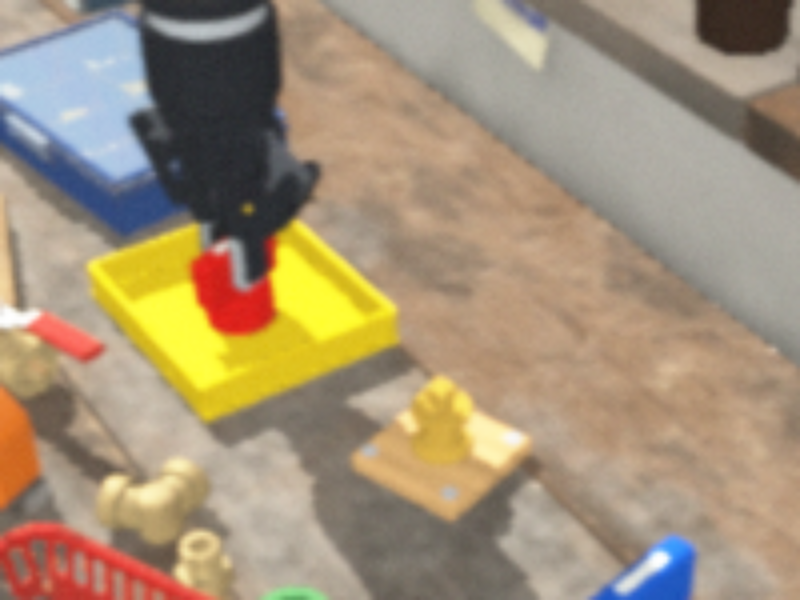

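The handle stands on the tray floor at crop (240,325), upright, with contact at the expected height. The spindle is bare. I'll release and retreat.

Run:
```python
from h import *
eoat.set_gripper(.05); p=manip.read_ee_pos()
manip.movel([p[0],p[1],.2],feed=.1); manip.dwell(.5)
cv2.imwrite("pics/s4.png",cv2.resize(imaging.read_camera("scene")[120:320,150:350],None,fx=3,fy=3)); print(manip.read_clock(),manip.read_force())
```

```text
30.025 [ 0.97871754 -0.5742519   0.14761132]
```

View pics/s4.png

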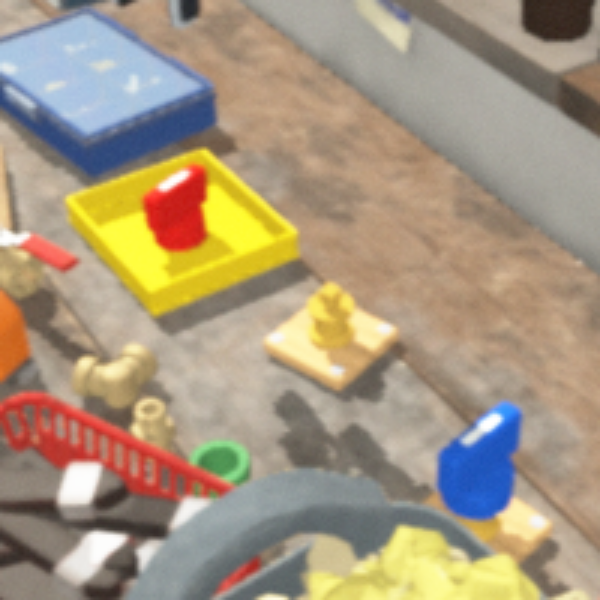

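The red handle stands upright in the tray at crop (180,210). The blue handle is still on its stand at (480,465), and the gripper is clear.

```bash
python3 -c "
from workcell import job; print(job.hand_in())"
```

```text
the job is handed in; nothing more can be done
None
```

I twisted the red handle loose, stood it upright in the yellow tray and let go, never touched the blue handle, and handed the job in at about 30 s of the 56 s; hand-in returned no verdict.

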